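# Close the wood-filler jar and stow it in the caddy

## Robot

A 7-joint arm with a two-finger parallel gripper is mounted at the origin on the work surface. World frame = base frame: x ahead of the robot, y to its left, z up, the work surface at z = 0. Lengths are in mm, angles in rad, forces in N, time in s.
With the tool pointing down it reaches from about 400 to 875 mm from the base axis. Payload 4.4 kg.
Tool frame: the origin (TCP) lies where the fingers leave the gripper's body, on its centre line; the fingertips stand 73 mm ahead of it and the grasp point (between the pads) lies 54 mm ahead of it; z points along the fingers, y is the line along which they close (so a half turn about z gives the same grasp; the last joint's range is limited). The gripper opens to 85 mm and grips with 20 to 120 N. Pads are 22 mm wide; open, the fingers measure 114 mm over their backs; the gripper's body (76 mm by 85 mm) begins 54 mm behind the grasp point. The pads swing forward as they close: fully open they stand 13 mm farther back than shut.
Start: joints at [1.084, 0.628, 0.038, 1.517, -0.027, 0.996, -0.02], TCP at [265.544, -593.298, 303.913] pointing down, gripper open.
Joint ranges: [-3.06, 3.06], [-0.37, 2.12], [-1.25, 1.32], [0.18, 2.47], [-1.1, 4.24], [0.23, 1.98], [-2.94, 2.94]. Speed limits (rad/s): [2.57, 2.57, 3.14, 3.14, 3.14, 3.14, 3.14].

## Interface

Orientations are given as [roll, pitch, yaw] about the fixed x, y, z axes, in that order (R = Rz(yaw) Ry(pitch) Rx(roll)).
In Python, from cell import ctrl gives the robot as it stands.
- The arm moves only by the tool send_rows, never from a script. Its argument "rows" is a list that holds one entry, the list of rows, each a list of 6 numbers: the shift along the tool's x, y, z in cm, then the turn, a rotation vector about the tool's x, y, z in rad. In form: [[[tx, ty, tz, wx, wy, wz], ...]]. A call has 1 to 10 rows; each row is the pose to reach, as a shift and turn from the pose commanded when the call began, along the tool's axes at that moment; what a row does not reach only later rows make up. A row lasts 1/10 s, in which the tool goes at most 50 mm and 8.59 degrees, less where a joint would pass 70% of its speed; a pose out of reach is approached as far as the arm can. A call with a gripper value outside its range is refused whole. "grip" is the closure in counts, from 0 (fully open) to 255 (shut), set as the call begins (left out, the last holds). The fingers move at their own pace and stop on an object; the grip force is fixed at half the most. Time passes only in rows, so rows that repeat a pose let the fingers close. It gives the time, the measured TCP pose, the force, the opening and the grip force at its end, in the units of the state.
- ctrl.read_state(): the state, without advancing time (a new reading comes with each control period).
- ctrl.get_image(name): name is "scene" or "top" or "wrist"; returns a dict with "pixels" (480x640x3 uint8, red, green, blue), "fx", "fy", "cx", "cy" (pixels), "D" ([k1, k2, p1, p2, k3] as OpenCV has them; the pictures are not rectified), "extrinsics" (4x4, takes a point from camera to world coordinates); the wrist camera has in their place "mount" (4x4, takes a point from camera to tool coordinates, whose origin is the TCP and whose axes are the flange's). Camera axes: x right, y up, looking along -z (the intrinsics and any distortion apply to the point x, -y, -z); pixel columns grow to the right and rows downward; lengths in mm; the calibration is good to about 2 mm. A picture is of the moment at which its call begins: read the wrist's pose just before it. There is no depth.
- ctrl.finish_job(): hands the job in; it is judged then, once.
The state is a dict: "clock": time; "qpos": joint angles; "qd": joint speeds; "tau": joint torques, N m; "eef_pos": TCP position; "tool_rot": TCP orientation; "force": force on the tool from outside, world axes, zero at the start; "torque": the same for the moment, N m; "width": finger opening in mm; "gripper_force": force on a finger pad.
Only numpy, scipy, OpenCV 4.12 (cv2) and the standard library are available. Lean on these libraries where they do the work, as an engineer would, in place of code of your own. Each camera call takes 0.05 s, during which the arm holds its last target. There are 200 camera calls.

## Task

The black cap of the white filler jar in the wooden holder block is only perched on its thread: without lifting the cap off the neck or the jar out of the block, turn it backwards (anticlockwise from above) until it drops into the thread, then screw it down clockwise fully home. Then stand the closed jar upright in the empty compartment of the plywood caddy and let go, leaving the other things on the bench where they are.

Things in the scene. Friction and masses are not known exactly. Their poses are not given: they have to be found in the camera images.
- jar: White square-bodied jar, body 66 x 66 mm, 58 mm tall, about 0.4 kg, loose, standing in the holder's pocket. Origin: centre of its underside, z up, x and y square to its sides. A round three-start threaded neck rises above the body to a rim 79 mm above the origin.
- cap: Round black ribbed cap, 62 mm across, 21 mm tall, perched level on the jar's neck. Origin: centre of its underside, z up. Its origin stands 74 mm above the jar's origin at the start, about 66 mm once dropped into the thread, 62 mm fully home on the rim. It drops by its weight or a 5 N push: press down or loosen the grip. Tighten to about 1 N m; then the jar can be lifted by it.
- holder: Light wooden block 125 x 125 mm, 32 mm high, fixed to the bench, with a square pocket 69 x 69 mm, whose floor is 10 mm above the bench, that keeps the jar from turning. Origin: centre of its underside, z up, x and y square to its sides.
- caddy: Plywood tray 112 x 216 mm, 40 mm high, fixed to the bench, with two compartments side by side along its y, each 96 x 96 mm inside, walls 8 mm, floor 8 mm above the bench. Origin: centre of its underside. The compartment at -y holds the wax tin, that at +y is empty.
- caddy_free (a point): Centre of the floor of the caddy's empty compartment, 8 mm above the bench; axes as the caddy's.
- wax_tin: Flat steel tin, 79 mm across, 34 mm tall, in the caddy's other compartment; to be left alone. Origin: centre of its underside.
- offcut: Loose piece of board 150 x 55 x 18 mm lying in the middle of the bench; to be left alone. Origin: centre of its underside.
- screwdriver: Screwdriver lying on the bench; to be left alone.
- hammer: Hammer lying at the left of the bench; to be left alone.
- closed_jar: Another filler jar of the same make, already closed, 83 mm tall, standing directly on the bench at the far left; to be left alone.
- brush: Brush lying at the right of the bench; to be left alone.
- square: Joiner's try square lying at the far right; to be left alone.
- mug: White mug, 84 mm across, 95 mm tall, at the far side of the bench; to be left alone.
- cap_top (a point): Centre of the cap's top face; axes as the cap's.
- cap_lug (a point): The first of the cap's three hidden inner lugs, 120 degrees apart, on the cap's +x side, 26 mm from its axis. The cap drops when its yaw relative to the jar is about 0.15 to 0.45 rad (repeating every 2.094); at the start this yaw is -1.0 to -0.22, so it needs 0.4 to 1.4 rad anticlockwise, then about 1.4 to 1.8 rad clockwise until tight.
- jar_rim (a point): Centre of the rim of the jar's round neck, 79 mm above the jar's origin; axes as the jar's. Right-hand three-start thread under it, 4 mm descent per radian, 1 mm play. Stop teeth: a perched cap turned forward jams without engaging, and a cap turned back is stopped just past the opening where it drops.
There are look-alikes about, which are no part of the job. There is more than one size of the cap; the one meant has the size given above.

How it is judged (in metres and radians):
On the way, in this order (a step that is already met when the one before it is completed fails the run):
1. the cap has dropped into the thread, the jar still in the holder (z of cap in the frame of jar below 0.0685 m and angle between the z axis of cap and the z axis of jar, either way round below 0.07 rad and horizontal distance between jar and holder below 0.006 m and z of jar in the frame of holder below 0.016 m), for 0.1 s.
2. the cap is screwed fully home, the jar still in the holder (z of cap in the frame of jar below 0.0632 m and angle between the z axis of cap and the z axis of jar, either way round below 0.07 rad and horizontal distance between jar and holder below 0.006 m and z of jar in the frame of holder below 0.016 m), for 0.2 s.
At the end, for the whole second after the job is handed in: The jar stands upright (within 0.06 rad) and at rest on the floor (within 4 mm) of the caddy's empty compartment, within 25 mm of its centre, with the cap level and fully home on it (cap origin at most 63.2 mm above the jar's origin) (z of cap in the frame of jar below 0.0632 m and angle between the z axis of cap and the z axis of jar, either way round below 0.07 rad and angle between jar's own z axis and vertical below 0.06 rad and z of jar in the frame of caddy_free between -0.004 and 0.004 m and horizontal distance between jar and caddy_free below 0.025 m and linear speed of each of jar, cap below 0.02 m/s); the robot touches nothing.
It fails at once if the cap is lifted off the neck (raised more than 8 mm above its perch) (z of cap in the frame of jar above 0.082 m).
It fails at once if the jar is lifted out of the holder with its cap not yet fully home (z of jar in the frame of holder above 0.03 m and z of cap in the frame of jar above 0.065 m).
It fails at once if another thing on the bench is moved by more than 30 mm (distance of any of wax_tin, offcut, screwdriver, hammer, closed_jar, brush, square, mug from where it was at the start of the episode above 0.03 m).
It also fails if it takes over 54 s, if anything falls off the work surface, if the arm or the gripper's body presses on something with over 40 N, if the wrist force passes 120 N, or if a joint passes its speed limit or range.

## Working session

There is one attempt and no reset: what is moved stays moved. The work goes in short steps, Python scripts to look and compute and a tool call to move; the robot and the scene stay as the last step left them, time stands still between calls to the robot, and variables do not carry over. Pictures are saved under pics/ and viewed, at most 10 in all, crops included, and the job is handed in when it is done.

Besides the shell and the picture viewer there is one more tool, called after "Call:" in YAML: its name, and indented under it one key for each argument. send_rows: Moves the arm, as the interface text tells. Its arguments: {"type":"object","properties":{"rows":{"type":"array","items":{"type":"array","items":{"type":"array","items":{"type":"number"}}}},"grip":{"type":"number"}},"required":["rows"]}

```bash
mkdir -p pics; ls; python3 - <<'E'
from cell import ctrl
import cv2,numpy as np
s=ctrl.read_state();print(s)
for n in("scene","top"):
    d=ctrl.get_image(n);cv2.imwrite(f"pics/{n}0.png",d["pixels"][:,:,::-1]);print(n,d["fx"],d["fy"],d["cx"],d["cy"],d["D"],np.round(d["extrinsics"],3).tolist())
E
```

```text
pics
{'clock': 0.0, 'qpos': array([ 1.08419749,  0.62935067,  0.03844971,  1.5183816 , -0.02701882,
        0.99631623, -0.02000261]), 'qd': array([ 2.98523505e-04, -2.22404148e-04,  6.52290464e-05,  1.09744368e-03,
        7.44847052e-04,  1.07840320e-03, -2.28836527e-04]), 'tau': array([ 1.47326311e-03, -5.63392246e+01,  1.22593246e+00, -1.93442845e+01,
        1.08363898e-02,  1.04389715e-02,  2.24264170e-05]), 'eef_pos': array([ 265.34228259, -592.82794826,  302.98181546]), 'tool_rot': array([-3.13965499e+00,  1.50623271e-05,  4.20779415e-01]), 'force': array([0.17126054, 0.79638505, 0.36906346]), 'torque': array([ 0.04437816, -0.04518126, -0.00279451]), 'gripper_force': 0.0, 'width': 85.08255511629233}
scene 476.6356687981162 476.6356687981162 319.9287520986022 234.2425410584838 [-0.00201007  0.          0.          0.          0.        ] [[-0.905, -0.333, 0.265, 929.174], [0.425, -0.727, 0.54, 599.946], [0.013, 0.601, 0.799, 978.793], [0.0, 0.0, 0.0, 1.0]]
top 498.9185188010913 498.9185188010913 314.4846011058744 243.07613069644017 [0.03622732 0.         0.         0.         0.        ] [[-0.028, 0.983, -0.181, 387.998], [-1.0, -0.029, 0.001, -14.883], [-0.004, 0.181, 0.984, 1409.862], [0.0, 0.0, 0.0, 1.0]]
```

View pics/top0.png

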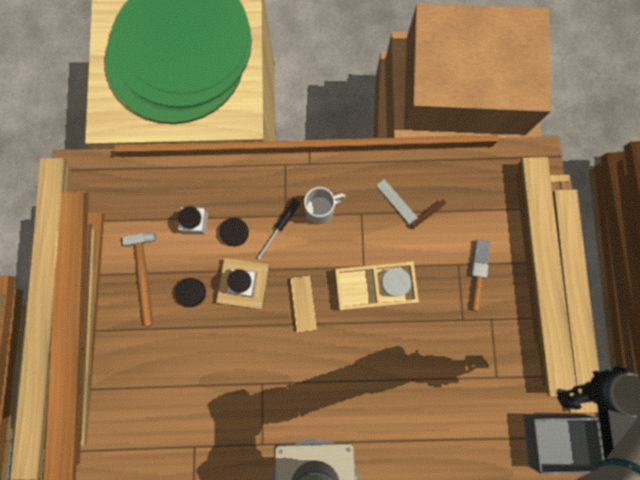

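View pics/scene0.png

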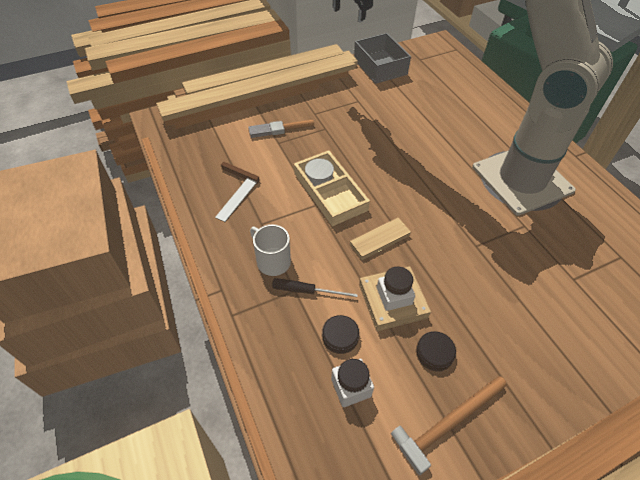

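The top view shows the holder and capped jar at about (240,282), with the caddy at (376,286) and its empty half at (353,288). The scene view has the cap at (398,282). Next I'll measure the edges.

```bash
cat > h.py <<'E'
import cv2,numpy as np
from scipy.spatial.transform import Rotation as R
from cell import ctrl
def rays(d,uv,T=None):
    T=np.array(d["extrinsics"]) if T is None else T
    K=np.array([[d["fx"],0,d["cx"]],[0,d["fy"],d["cy"]],[0,0,1.]])
    n=cv2.undistortPoints(np.array(uv,float).reshape(-1,1,2),K,np.array(d["D"],float))[:,0]
    v=np.c_[n[:,0],-n[:,1],-np.ones(len(n))]@T[:3,:3].T
    return T[:3,3],v
def onz(d,uv,z,T=None):
    o,v=rays(d,uv,T); return (o+v*((z-o[2])/v[:,2])[:,None])
def wristT(d,s):
    T=np.eye(4);T[:3,:3]=R.from_euler("xyz",s["tool_rot"]).as_matrix();T[:3,3]=s["eef_pos"]
    return T@np.array(d["mount"])
E
python3 - <<'E'
from h import *
def big(m,seed):
    n,l,st,c=cv2.connectedComponentsWithStats(m.astype(np.uint8))
    k=l[seed[1],seed[0]];print("comp",k,st[k],c[k]);return (l==k).astype(np.uint8),c[k]
out={}
for n,seed in(("top",(239,281)),("scene",(398,280))):
    d=ctrl.get_image(n);im=d["pixels"];m=im.max(2)<55
    mm,c=big(m,seed);out[n]=(d,c)
    print(onz(d,[c],95))
d=out["top"][0];im=d["pixels"];hsv=cv2.cvtColor(im,cv2.COLOR_RGB2HSV)
print(hsv[287,338],hsv[287,353],hsv[265,230],hsv[305,350],hsv[320,340],hsv[320,300])
a=cv2.resize(im[225:345,200:440],None,fx=3.2,fy=3.2,interpolation=cv2.INTER_CUBIC)
cv2.imwrite("pics/topc.png",a[:,:,::-1])
o1,v1=rays(d,[out["top"][1]]);o2,v2=rays(out["scene"][0],[out["scene"][1]])
A=np.c_[v1[0],-v2[0]];t=np.linalg.lstsq(A,o2-o1,rcond=None)[0];print(o1+v1[0]*t[0],o2+v2[0]*t[1])
E
```

```text
comp 0 [     0      0    640    480 300195] [315.46415497 237.1160479 ]
[[645.77499743 -19.37725404  95.        ]]
comp 0 [     0      0    640    480 306426] [319.30149857 239.59636258]
[[643.75276525  16.10412905  95.        ]]
[ 18 113 224] [ 21 105 234] [ 18 118 212] [ 21 107 236] [ 14 135 155] [ 19 121 204]
[651.39656199 -19.47527403  66.32569074] [633.33297774  -5.21005981  62.73558225]
```

View pics/topc.png

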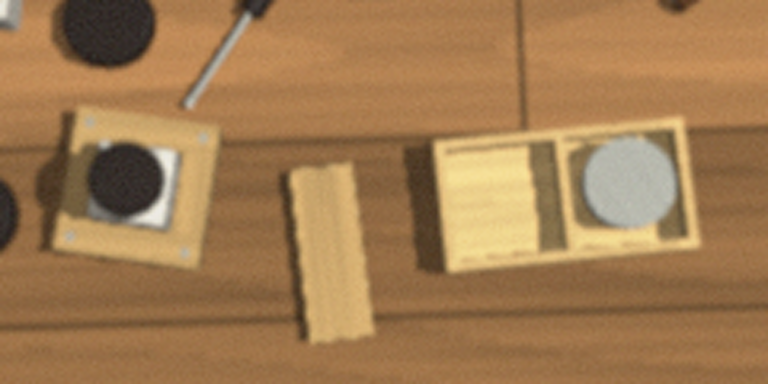

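The crop shows the cap at (125,179). The holder's top corners are (78,107), (220,128), (198,270) and (53,248), and the caddy's are (433,141), (684,117), (700,247) and (446,272).

```bash
python3 - <<'E'
from h import *
d=ctrl.get_image("top");f=lambda p:np.array(p,float)/3.2+[200,225]-.35
h=onz(d,f([(78,107),(220,128),(198,270),(53,248)]),32);c=onz(d,f([(433,141),(684,117),(700,247),(446,272)]),40)
print("holder",h.mean(0),h.round(0)[:,:2].tolist(),"side",np.linalg.norm(h[0]-h[1]),np.linalg.norm(h[1]-h[2]))
ang=lambda v:np.arctan2(v[1],v[0])
print("hyaw",ang(h[0]-h[1]),ang(h[3]-h[2]),ang(h[0]-h[3]),ang(h[1]-h[2]))
print("caddy",c.mean(0),c.round(0)[:,:2].tolist(),np.linalg.norm(c[0]-c[1]),np.linalg.norm(c[1]-c[2]))
y=(c[0]-c[1]+c[3]-c[2]);y/=np.linalg.norm(y);print("caddy yaw",ang(y)-np.pi/2,"free",c.mean(0)+52*y)
cap=onz(d,f([(125,179)]),103);print("cap",cap)
s=ctrl.read_state();print(s["clock"],s["eef_pos"],s["tool_rot"])
E
```

```text
holder [533.92395724 185.7104359   32.        ] [[606.0, 237.0], [584.0, 114.0], [462.0, 134.0], [484.0, 258.0]] side 125.49623195871325 123.72324892962025
hyaw 1.3936696243208762 1.3918635058907765 -0.16883928253302857 -0.16387069861304432
caddy [ 517.25222952 -182.9989308    40.        ] [[566.0, -71.0], [581.0, -288.0], [469.0, -295.0], [454.0, -78.0]] 218.0669068457661 112.17114625857555
caddy yaw 0.06869335594491788 free [ 513.68298363 -131.12157077   40.        ]
cap [[533.80017218 185.4520229  103.        ]]
0.25 [ 265.44987355 -593.09623873  303.44743807] [-3.14067108e+00 -3.25208625e-05  4.20814723e-01]
```

Call:
send_rows:
  rows:
    - [[2,-1,0,0,0,-0.1],[6,-3,0,0,0,-0.25],[10.5,-5,0,0,0,-0.4],[15,-7.3,0,0,0,-0.55],[19.5,-9.5,0,0,0,-0.7],[24,-11.8,0,0,0,-0.85],[28.5,-14,0,0,0,-1.0],[33,-16.2,0,0,0,-1.15],[37,-18.2,0,0,0,-1.3],[40,-19.7,0,0,0,-1.45]]
  grip: 0

```text
clock: 1.25
eef_pos: [552.2, -246.6, 304.2]
tool_rot: [3.14, -0.001, 1.88]
force: [-0.3, 1.1, -0.1]
width: 85.2
gripper_force: 0.0
```

Call:
send_rows:
  rows:
    - [[3,0.8,0,0,0,0],[7.5,2,0,0,0,0],[12,3.2,0,0,0,0],[16.5,4.4,1,0,0,0],[21,5.6,2,0,0,0],[25.5,6.9,3,0,0,0],[30,8.1,4,0,0,0],[34.5,9.3,5,0,0,0],[38.8,10.4,5.4,0,0,0],[41.8,11.2,5.4,0,0,0]]

```text
clock: 2.25
eef_pos: [532.6, 186.0, 249.3]
tool_rot: [-3.141, -0.001, 1.874]
force: [-0.1, 0.1, 0.2]
width: 84.9
gripper_force: 0.0
```

```bash
python3 - <<'E'
from h import *
s=ctrl.read_state();d=ctrl.get_image("wrist");cv2.imwrite("pics/w1.png",d["pixels"][:,:,::-1])
print(s["clock"],s["eef_pos"],s["tool_rot"],s["qpos"],np.round(d["mount"],3).tolist(),d["fx"],d["D"])
E
```

```text
2.25 [532.57378251 185.97037496 249.31206466] [-3.14081462e+00 -1.48134256e-03  1.87400499e+00] [-0.15773787  0.59237478 -0.34830123  1.81151698  0.27066138  0.78513804
 -0.34101666] [[0.001, 0.957, 0.289, 74.003], [1.0, -0.001, -0.0, -1.259], [-0.0, 0.289, -0.957, -67.71], [0.0, 0.0, 0.0, 1.0]] 331.9388775400193 [-0.04910837  0.          0.          0.          0.        ]
```

View pics/w1.png

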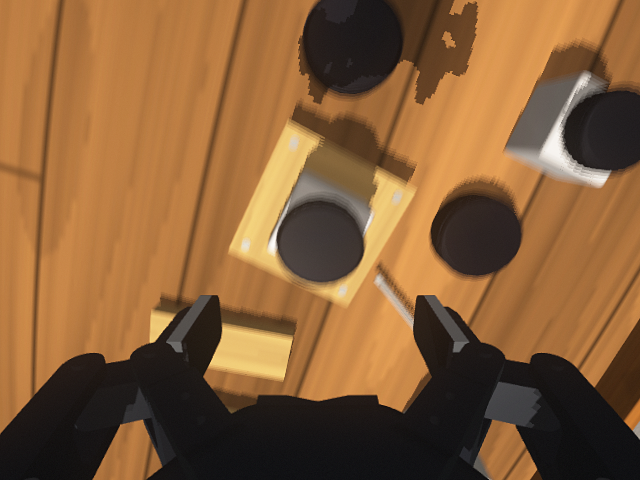

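The cap is centred near (320,240) between the open fingers, and the view is clear. I'll refine its centre.

```bash
python3 - <<'E'
from h import *
s=ctrl.read_state();d=ctrl.get_image("wrist");im=d["pixels"]
m=(im.max(2)<75)&(cv2.cvtColor(im,cv2.COLOR_RGB2HSV)[:,:,1]<90);m=m.astype(np.uint8);m[300:]=0
n,l,st,c=cv2.connectedComponentsWithStats(m);k=l[245,320];print(st[k],c[k])
cn=max(cv2.findContours((l==k).astype(np.uint8),0,1)[0],key=cv2.contourArea);e=cv2.fitEllipse(cn);print(e)
T=wristT(d,s)
for uv in(c[k],e[0]): print(onz(d,[uv],100,T),onz(d,[uv],105,T))
x,y,w,h=st[k][:4];print(onz(d,[(x,y+h/2),(x+w,y+h/2)],103,T))
E
```

```text
[ 273  214   87   84 4371] [321.96042096 254.87897506]
((316.4147644042969, 256.88525390625), (79.9278793334961, 85.54901885986328), 58.45199966430664)
[[535.4516841  189.94041118 100.        ]] [[534.83203892 191.58518336 105.        ]]
[[532.22561116 187.35700339 100.        ]] [[531.67989537 189.06097751 105.        ]]
[[503.27637111 179.91326859 103.        ]
 [560.26342087 198.09455598 103.        ]]
```

```bash
python3 - <<'E'
from h import *
s=ctrl.read_state();d=ctrl.get_image("wrist");im=d["pixels"].astype(int);T=wristT(d,s)
g=im.sum(2)
print("row244 L",g[244,266:286].tolist(),"R",g[244,354:374].tolist());print("col320",g[276:292,320].tolist(),g[190:206,320].tolist())
print(onz(d,[(276,244),(364,244),(320,284.5)],105,T))
Ti=np.linalg.inv(np.r_[np.c_[R.from_euler("xyz",s["tool_rot"]).as_matrix(),s["eef_pos"]],[[0,0,0,1]]])
print("tool",[ (Ti@np.r_[p,1])[:3].round(1) for p in onz(d,[(276,244),(364,244),(320,284.5)],105,T)])
E
```

```text
row244 L [468, 278, 302, 493, 656, 708, 731, 669, 159, 128, 131, 138, 165, 206, 209, 207, 208, 204, 204, 207] R [163, 145, 125, 114, 118, 199, 406, 553, 583, 574, 572, 570, 563, 560, 559, 561, 565, 556, 552, 545]
col320 [191, 187, 194, 188, 189, 192, 193, 191, 193, 193, 196, 198, 198, 198, 197, 197] [307, 309, 308, 311, 317, 329, 349, 372, 396, 413, 419, 425, 425, 429, 422, 385]
[[503.39684011 185.9794296  105.        ]
 [559.91168001 203.97915966 105.        ]
 [540.74945002 166.68426821 105.        ]]
tool [array([  5.5, -28.9, 145. ]), array([  5.5,  30.4, 145.1]), array([-24.2,   0.8, 145. ])]
```

```bash
python3 - <<'E'
from h import *
s=ctrl.read_state();d=ctrl.get_image("wrist");g=d["pixels"].astype(int).sum(2);T=wristT(d,s);print(s["eef_pos"],s["tool_rot"])
row=g[256,255:380];col=g[270:320,317];print(np.where(row<260)[0][[0,-1]]+255,col[20:36].tolist())
p=onz(d,[(273.5,256),(360,256),(317,298)],105,T);Rt=R.from_euler("xyz",s["tool_rot"])
print(p,(p-s["eef_pos"])@Rt.as_matrix())
E
```

```text
[533.05631784 185.29943163 249.87198721] [ 3.14124084e+00 -1.26776957e-03  1.87583412e+00]
[275 360] [423, 530, 563, 566, 549, 501, 406, 340, 333, 337, 337, 344, 352, 352, 352, 354]
[[504.47381672 173.34338976 105.        ]
 [560.63722764 191.0513194  105.        ]
 [542.22081632 152.10675479 105.        ]] [[ -3.00359993 -30.90472108 144.85743194]
 [ -2.98065997  27.98414494 144.87817908]
 [-34.59636023  -1.27825889 144.82780265]]
```

Call:
send_rows:
  rows:
    - [[0.05,-0.05,3,0,0,0],[0.1,-0.05,6.5,0,0,0],[0.1,-0.05,8.8,0,0,0],[0.1,-0.05,9.7,0,0,0],[0.1,-0.05,9.7,0,0,0]]

```text
clock: 2.95
eef_pos: [532.7, 181.4, 152.0]
tool_rot: [-3.139, 0.001, 1.869]
force: [0.4, -0.6, 0.2]
width: 85.2
gripper_force: 0.0
```

Call:
send_rows:
  rows:
    - [[0,0,0,0,0,0],[0,0,0,0,0,0],[0,0,0,0,0,0],[0,0,0,0,0,0],[0,0,0,0,0,0],[0,0,0,0,0,0],[0,0,0,0,0,0]]
  grip: 255

```text
clock: 3.65
eef_pos: [533.7, 183.1, 154.8]
tool_rot: [3.139, 0.001, 1.87]
force: [-0.8, -1.1, 6.1]
width: 60.0
gripper_force: 63.4
```

```bash
python3 - <<'E'
from h import *
d=ctrl.get_image("wrist")
s=ctrl.read_state();print(s["clock"],s["eef_pos"],s["tool_rot"],s["force"],s["torque"],s["width"],s["gripper_force"],s["qpos"])
cv2.imwrite("pics/w2.png",d["pixels"][:,:,::-1])
E
```

```text
3.7 [533.69211065 183.07028417 154.82197449] [3.13894846e+00 5.53429292e-04 1.87046236e+00] [-0.75512711 -0.51251829  5.99290188] [-0.21176607  0.2363401   0.04912227] 60.1799828892422 63.36347887292504 [-0.19956642  0.72579242 -0.28148907  1.88108829  0.34503611  0.5794658
 -0.40456211]
```

View pics/w2.png

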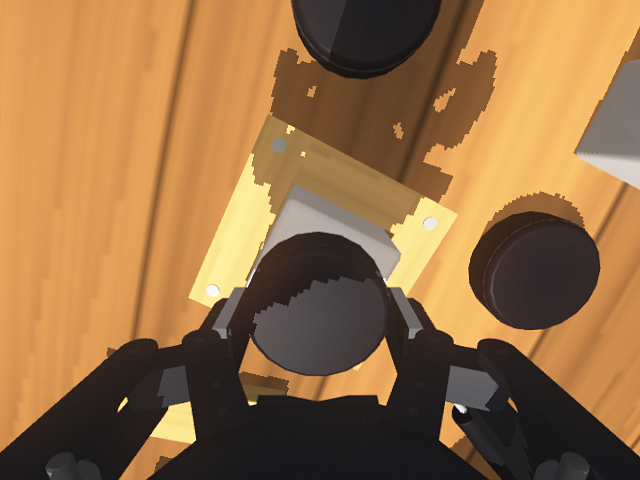

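The cap is gripped between the pads, with the top face's lower edge at (318,375) and its sides at x=247 and 388. I'll check the centring.

```bash
python3 - <<'E'
from h import *
d=ctrl.get_image("wrist");s=ctrl.read_state();T=wristT(d,s);Rt=R.from_euler("xyz",s["tool_rot"]).as_matrix()
print((onz(d,[(318,376),(250,310),(388,310)],105,T)-s["eef_pos"])@Rt)
E
```

```text
[[-23.07838152  -0.83472376  49.82556819]
 [  8.63357801 -27.89853399  49.73808592]
 [  8.57301345  26.98117093  49.88026906]]
```

Call:
send_rows:
  rows:
    - [[0,0,0,0,0,0],[0,0,0,0,0,0],[0,0,0,0,0,0],[0.2,0,0,0,0,0],[0.4,0,0,0,0,0],[0.4,0,0,0,0,0],[0.4,0,0,0,0,0]]
  grip: 90

```text
clock: 4.45
eef_pos: [533.5, 184.9, 155.0]
tool_rot: [3.138, 0.003, 1.869]
force: [0.4, -4.8, 6.8]
width: 59.9
gripper_force: 64.5
```

```bash
python3 - <<'E'
from h import *
d=ctrl.get_image("wrist");s=ctrl.read_state();print(s["eef_pos"],s["tool_rot"],s["width"],s["force"])
cv2.imwrite("pics/w3.png",d["pixels"][:,:,::-1])
E
```

```text
[533.49308749 184.89384947 154.97499225] [3.1385461  0.00325948 1.86876793] 60.13277751545178 [ 0.8298539  -5.27671055  7.08971043]
```

View pics/w3.png

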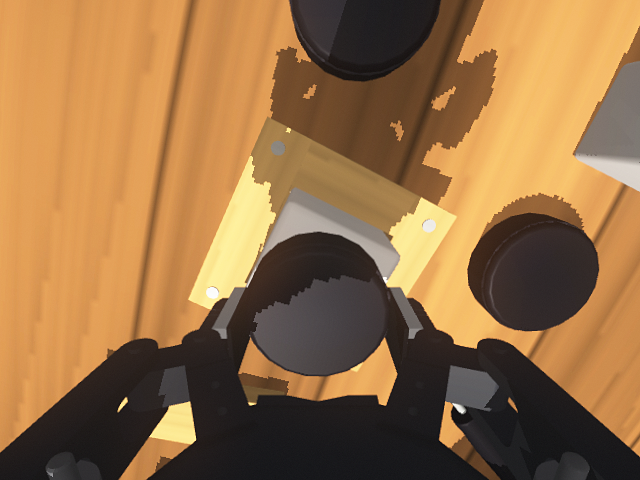

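It's still gripped, because 90 counts isn't open enough. I'll open further.

Call:
send_rows:
  rows:
    - [[0,0,0,0,0,0],[0,0,0,0,0,0],[0,0,0,0,0,0],[0,0,0,0,0,0]]
  grip: 20

```text
clock: 4.9
eef_pos: [531.6, 187.3, 153.0]
tool_rot: [3.142, -0.0, 1.871]
force: [-0.7, 0.3, -0.1]
width: 78.6
gripper_force: 0.0
```

```bash
python3 - <<'E'
from h import *
d=ctrl.get_image("wrist");s=ctrl.read_state();print(s["eef_pos"],s["tool_rot"],s["width"],s["force"])
T=wristT(d,s);Rt=R.from_euler("xyz",s["tool_rot"]).as_matrix()
cv2.imwrite("pics/w4.png",d["pixels"][:,:,::-1])
g=d["pixels"].astype(int)
hs=cv2.cvtColor(d["pixels"],cv2.COLOR_RGB2HSV)
for u in(300,318,336):print(u,[tuple(g[y,u]) for y in range(360,396,4)])
E
```

```text
[531.57723059 187.25383423 152.89369479] [-3.14152852e+00 -3.08050893e-04  1.87120568e+00] 78.4528828825915 [-0.07570103  1.1336739   1.17358869]
300 [(np.int64(79), np.int64(73), np.int64(73)), (np.int64(77), np.int64(72), np.int64(72)), (np.int64(77), np.int64(71), np.int64(71)), (np.int64(75), np.int64(69), np.int64(70)), (np.int64(75), np.int64(70), np.int64(71)), (np.int64(77), np.int64(71), np.int64(71)), (np.int64(43), np.int64(39), np.int64(45)), (np.int64(182), np.int64(122), np.int64(65)), (np.int64(190), np.int64(128), np.int64(69))]
318 [(np.int64(72), np.int64(66), np.int64(69)), (np.int64(72), np.int64(67), np.int64(68)), (np.int64(70), np.int64(64), np.int64(66)), (np.int64(70), np.int64(64), np.int64(66)), (np.int64(72), np.int64(66), np.int64(68)), (np.int64(68), np.int64(63), np.int64(64)), (np.int64(70), np.int64(64), np.int64(66)), (np.int64(205), np.int64(139), np.int64(76)), (np.int64(177), np.int64(118), np.int64(65))]
336 [(np.int64(68), np.int64(62), np.int64(62)), (np.int64(68), np.int64(62), np.int64(64)), (np.int64(69), np.int64(62), np.int64(62)), (np.int64(67), np.int64(62), np.int64(62)), (np.int64(67), np.int64(60), np.int64(62)), (np.int64(65), np.int64(59), np.int64(59)), (np.int64(50), np.int64(46), np.int64(49)), (np.int64(228), np.int64(159), np.int64(89)), (np.int64(230), np.int64(162), np.int64(91))]
```

View pics/w4.png

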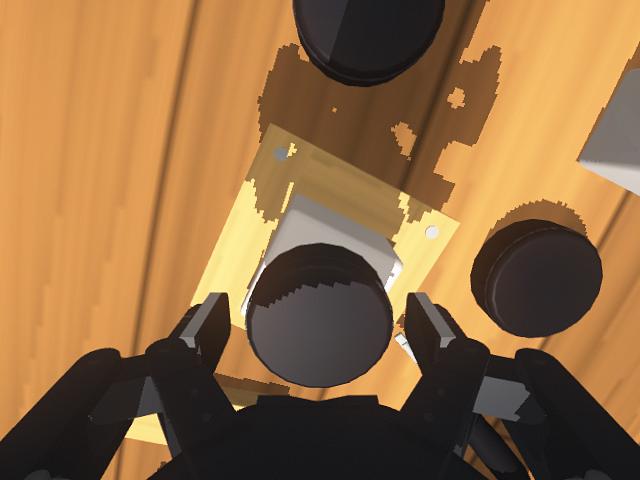

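Centring is now within about 2 mm. I'll close, then turn backwards in small chunks.

Call:
send_rows:
  rows:
    - [[0,0,0,0,0,0],[0,0,0,0,0,0],[0,0,0,0,0,0],[0,0,0,0,0,0],[0,0,0,0,0,0],[0,0,0,0,0,0]]
  grip: 255

```text
clock: 5.55
eef_pos: [531.9, 187.2, 153.4]
tool_rot: [3.141, -0.0, 1.871]
force: [-0.6, 0.5, 5.5]
width: 60.3
gripper_force: 63.6
```

Call:
send_rows:
  rows:
    - [[0,0,0,0,0,-0.08],[0,0,0,0,0,-0.16],[0,0,0,0,0,-0.24],[0,0,0,0,0,-0.32],[0,0,0,0,0,-0.4]]

```text
clock: 6.05
eef_pos: [532.3, 187.1, 153.4]
tool_rot: [3.14, 0.0, 2.274]
force: [0.4, 0.1, 4.6]
width: 60.3
gripper_force: 63.6
```

Call:
send_rows:
  rows:
    - [[0,0,0,0,0,-0.08],[0,0,0.05,0,0,-0.16],[0,0,0.1,0,0,-0.24],[0,0,0.1,0,0,-0.32],[0,0,0.1,0,0,-0.4]]

```text
clock: 6.55
eef_pos: [532.4, 187.6, 153.2]
tool_rot: [3.14, 0.002, 2.673]
force: [-0.7, -0.8, 11.3]
width: 60.5
gripper_force: 64.2
```

```bash
python3 -c "
from h import *
s=ctrl.read_state();print(s['eef_pos'],s['tool_rot'],s['force'],s['torque'],s['qpos'])"
```

```text
[532.44443962 187.56646941 153.22319542] [3.13969309e+00 1.53799498e-03 2.67335654e+00] [-0.69939246 -0.8466923  11.28872454] [-0.01892175  0.29912808 -0.17456274] [-0.07268968  0.76301975 -0.49823872  1.87684842  0.5800016   0.64694519
  0.17440021]
```

Call:
send_rows:
  rows:
    - [[0,0,0,0,0,-0.08],[0,0,0,0,0,-0.16],[0,0,0,0,0,-0.24],[0,0,0,0,0,-0.3]]

```text
clock: 6.95
eef_pos: [532.0, 187.3, 152.9]
tool_rot: [3.141, 0.001, 2.973]
force: [-1.9, 0.4, 7.3]
width: 60.1
gripper_force: 63.7
```

```bash
python3 -c "
from h import *
s=ctrl.read_state();print(s['eef_pos'],s['tool_rot'],s['force'],s['torque'],s['qpos'])"
```

```text
[531.99659956 187.33746372 152.8608947 ] [3.14087418e+00 9.73318519e-04 2.97300845e+00] [-1.91729989  0.4226926   7.31198332] [-0.20933863  0.63896755 -0.120959  ] [-0.02486942  0.78182591 -0.57813487  1.87605076  0.65767958  0.68135727
  0.4038358 ]
```

Call:
send_rows:
  rows:
    - [[0,0,0,0,0,-0.07],[0,0,0,0,0,-0.14],[0,0,0,0,0,-0.2],[0,0,0,0,0,-0.2]]

```text
clock: 7.35
eef_pos: [531.6, 186.7, 151.4]
tool_rot: [-3.142, -0.001, -3.112]
force: [-0.3, -0.7, -1.3]
width: 60.5
gripper_force: 64.6
```

```bash
python3 -c "
from h import *
s=ctrl.read_state();print(s['eef_pos'],s['tool_rot'],s['force'],s['torque'],s['qpos'])"
```

```text
[531.55946664 186.67796992 151.44526318] [-3.14158251e+00 -8.41871647e-04 -3.11249999e+00] [-0.34243813 -0.69730831 -1.31463379] [ 0.02043816 -0.03930805  0.01971173] [ 0.00554072  0.79756569 -0.62891248  1.87605294  0.70645926  0.70503129
  0.5586468 ]
```

The force vanished, so the cap is over the opening. I'll press down.

Call:
send_rows:
  rows:
    - [[0,0,0.2,0,0,0],[0,0,0.4,0,0,0],[0,0,0.6,0,0,0],[0,0,0.7,0,0,0],[0,0,0.7,0,0,0]]

```text
clock: 7.85
eef_pos: [531.7, 186.9, 145.4]
tool_rot: [-3.141, 0.0, -3.113]
force: [-1.6, -1.2, 4.5]
width: 60.1
gripper_force: 65.3
```

```bash
python3 -c "
from h import *
s=ctrl.read_state();print(s['eef_pos'],s['tool_rot'],s['force'],s['torque'])"
```

```text
[531.71286091 186.87938299 145.39653466] [-3.14080410e+00  3.43137548e-04 -3.11268508e+00] [-1.59785363 -1.15783865  4.50972509] [-0.31072172  0.24561732 -0.03880225]
```

The tool fell about 8 mm, so the cap is in the thread. I'll screw it down clockwise now, following the thread.

Call:
send_rows:
  rows:
    - [[0,0,0,0,0,0.08],[0,0,0.02,0,0,0.17],[0,0,0.05,0,0,0.26],[0,0,0.08,0,0,0.35],[0,0,0.12,0,0,0.44],[0,0,0.15,0,0,0.53],[0,0,0.18,0,0,0.62],[0,0,0.22,0,0,0.7]]

```text
clock: 8.65
eef_pos: [532.8, 187.6, 143.7]
tool_rot: [3.139, 0.002, 2.467]
force: [-0.8, -0.3, 5.1]
width: 59.9
gripper_force: 65.3
```

```bash
python3 -c "
from h import *
s=ctrl.read_state();print(s['eef_pos'],s['tool_rot'],s['force'],s['torque'])"
```

```text
[532.78840402 187.5610192  143.70029744] [3.13899764e+00 1.66522743e-03 2.46732818e+00] [-0.7706788  -0.25270314  5.09527504] [-0.09290589 -0.08155907  0.08347005]
```

Call:
send_rows:
  rows:
    - [[0,0,0.03,0,0,0.08],[0,0,0.07,0,0,0.17],[0,0,0.1,0,0,0.26],[0,0,0.13,0,0,0.35],[0,0,0.17,0,0,0.44],[0,0,0.2,0,0,0.53],[0,0,0.22,0,0,0.6]]

```text
clock: 9.35
eef_pos: [532.8, 187.7, 141.7]
tool_rot: [3.138, -0.0, 1.868]
force: [0.2, -1.1, 8.0]
width: 60.2
gripper_force: 65.5
```

```bash
python3 -c "
from h import *
s=ctrl.read_state();print(s['eef_pos'],s['tool_rot'],s['force'],s['torque'])"
```

```text
[532.75114876 187.6655009  141.6728077 ] [ 3.13845287e+00 -9.05383815e-05  1.86778143e+00] [ 0.22743796 -1.09403074  8.02532947] [-0.16331596  0.08869313  0.06115104]
```

Call:
send_rows:
  rows:
    - [[0,0,0.03,0,0,0.07],[0,0,0.05,0,0,0.14],[0,0,0.05,0,0,0.21],[0,0,0.05,0,0,0.28],[0,0,0.05,0,0,0.28]]

```text
clock: 9.85
eef_pos: [533.2, 187.5, 141.7]
tool_rot: [3.138, -0.001, 1.589]
force: [1.0, -1.0, 10.4]
width: 60.2
gripper_force: 65.7
```

```bash
python3 -c "
from h import *
s=ctrl.read_state();print(s['eef_pos'],s['tool_rot'],s['force'],s['torque'])"
```

```text
[533.15329973 187.47364913 141.66858386] [ 3.13756337e+00 -6.15200525e-04  1.58949022e+00] [ 0.97988249 -0.99970959 10.42392794] [-0.30665182  0.10397776 -0.09438853]
```

Call:
send_rows:
  rows:
    - [[0,0,-0.1,0,0,0.07],[0,0,-0.15,0,0,0.14],[0,0,-0.15,0,0,0.21],[0,0,-0.15,0,0,0.21]]

```text
clock: 10.25
eef_pos: [533.3, 188.4, 141.9]
tool_rot: [3.138, -0.003, 1.381]
force: [4.9, 1.8, -2.8]
width: 60.2
gripper_force: 66.3
```

```bash
python3 -c "
from h import *
s=ctrl.read_state();print(s['eef_pos'],s['tool_rot'],s['force'],s['torque'])"
```

```text
[533.33435533 188.40381006 141.88616401] [ 3.13774327e+00 -2.99230872e-03  1.38147154e+00] [ 4.90886402  1.82456562 -2.8029098 ] [ 0.54607224 -0.99118399  0.09203411]
```

Call:
send_rows:
  rows:
    - [[0,0,0.1,0,0,0.05],[0,0,0.1,0,0,0.1],[0,0,0.1,0,0,0.15],[0,0,0.1,0,0,0.15]]

```text
clock: 10.65
eef_pos: [534.6, 191.3, 142.0]
tool_rot: [3.136, -0.009, 1.238]
force: [5.4, 5.9, 0.3]
width: 60.7
gripper_force: 65.3
```

```bash
python3 -c "
from h import *
d=ctrl.get_image('wrist');s=ctrl.read_state();print(s['eef_pos'],s['tool_rot'],s['force'],s['torque'],s['qpos'])
cv2.imwrite('pics/w5.png',d['pixels'][:,:,::-1])"
```

```text
[534.6037814  191.27687491 141.94991242] [ 3.13563354 -0.00891539  1.23776746] [5.54354834 6.69483446 1.25767268] [ 1.43577696 -1.24019985  1.11248677] [-0.32295209  0.73576637 -0.10678629  1.88606875  0.14004864  0.51638805
 -0.85655485]
```

View pics/w5.png

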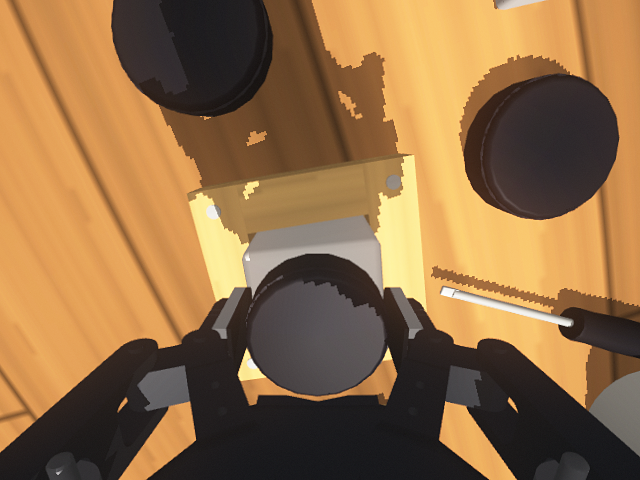

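Axial torque is about 1.1 N m and the tool is 11.4 mm below the perch, so the cap is tight and home. I'll hold briefly, then lift.

Call:
send_rows:
  rows:
    - [[0,0,0,0,0,0.03],[0,0,0,0,0,0.03],[0,0,0,0,0,0.0],[0,0,-0.3,0,0,0],[0,0,-1,0,0,0],[0,0,-2,0,0,0],[0,0,-3,0,0,0]]

```text
clock: 11.4
eef_pos: [532.1, 187.7, 170.2]
tool_rot: [3.141, -0.001, 1.232]
force: [-0.1, -1.7, -5.4]
width: 59.6
gripper_force: 67.7
```

```bash
python3 -c "
from h import *
s=ctrl.read_state();print(s['eef_pos'],s['tool_rot'],s['force'],s['torque'],s['width'])
d=ctrl.get_image('scene');cv2.imwrite('pics/s5.png',cv2.resize(d['pixels'][180:420,280:520,::-1],None,fx=2.5,fy=2.5))"
```

```text
[532.13342224 187.71147015 170.22370608] [ 3.14148371e+00 -1.40026333e-03  1.23153917e+00] [-0.06881375 -1.65427209 -5.39488252] [-0.30746593  0.10624522  0.00146161] 59.63954429558624
```

View pics/s5.png

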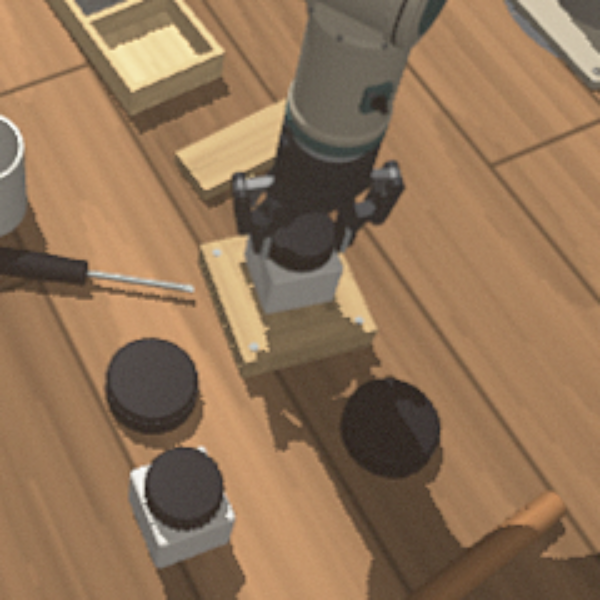

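The jar is hanging upright from the gripper, so I'll carry it to the caddy.

Call:
send_rows:
  rows:
    - [[0,0,-2,0,0,0],[0,0,-4,0,0,0],[-1.5,0.4,-5,0,0,0],[-4,1.2,-5,0,0,-0.05],[-7.5,2.2,-5,0,0,-0.1],[-11,3.2,-5,0,0,-0.15],[-14.5,4.2,-5,0,0,-0.2],[-18,5.2,-5,0,0,-0.24],[-21.5,6.2,-5,0,0,-0.24],[-24.5,7.1,-5,0,0,-0.24]]

```text
clock: 12.45
eef_pos: [514.4, -71.4, 219.6]
tool_rot: [-3.138, 0.002, 1.468]
force: [-0.3, -0.5, -5.7]
width: 60.0
gripper_force: 67.7
```

Call:
send_rows:
  rows:
    - [[-2.2,0,0,0,0,0],[-4,0.2,0,0,0,0],[-5.5,0.2,0,0,0,0],[-5.5,0.2,0,0,0,0],[-5.5,0.2,0,0,0,0]]

```text
clock: 12.95
eef_pos: [512.7, -122.3, 220.2]
tool_rot: [-3.14, -0.001, 1.47]
force: [-0.1, 0.8, -4.5]
width: 60.3
gripper_force: 67.7
```

```bash
python3 - <<'E'
from h import *
s=ctrl.read_state();print(s['clock'],s['eef_pos'],s['tool_rot'],s['force'],s['width'])
Rt=R.from_euler("xyz",s["tool_rot"]).as_matrix();print((np.array([513.7,-131.1,141.5])-s["eef_pos"])@Rt)
E
```

```text
12.95 [ 512.74374129 -122.30608312  220.17232973] [-3.14033845e+00 -7.40304860e-04  1.47033147e+00] [-0.09692276  0.81141017 -4.53705807] 60.30109099255828
[-8.71190513  1.93209242 78.66354046]
```

Call:
send_rows:
  rows:
    - [[-0.5,0.1,0,0,0,0],[-1.0,0.2,0,0,0,0],[-1.0,0.2,1.5,0,0,0],[-1.0,0.2,3,0,0,0],[-1.0,0.2,4.5,0,0,0],[-1.0,0.2,6,0,0,0],[-1.0,0.2,7,0,0,0],[-1.0,0.2,7.5,0,0,0],[-1.0,0.2,7.5,0,0,0]]

```text
clock: 13.85
eef_pos: [514.3, -132.6, 145.1]
tool_rot: [-3.141, -0.0, 1.471]
force: [-0.2, -1.4, -5.0]
width: 60.4
gripper_force: 67.7
```

Call:
send_rows:
  rows:
    - [[0,0,0.2,0,0,0],[0,0,0.4,0,0,0],[0,0,0.5,0,0,0],[0,0,0.5,0,0,0]]

```text
clock: 14.25
eef_pos: [514.5, -132.8, 140.7]
tool_rot: [3.141, 0.0, 1.471]
force: [-0.0, 0.6, -5.1]
width: 60.1
gripper_force: 67.7
```

```bash
python3 - <<'E'
from h import *
s=ctrl.read_state();print(s['clock'],s['eef_pos'],s['tool_rot'],s['force'],s['width'])
d=ctrl.get_image("wrist");cv2.imwrite("pics/w6.png",d["pixels"][:,:,::-1])
E
```

```text
14.25 [ 514.46154668 -132.79304785  140.65087532] [3.14135518e+00 3.05829168e-05 1.47073972e+00] [-0.02511609  0.6385417  -5.07107614] 60.14408010351234
```

View pics/w6.png

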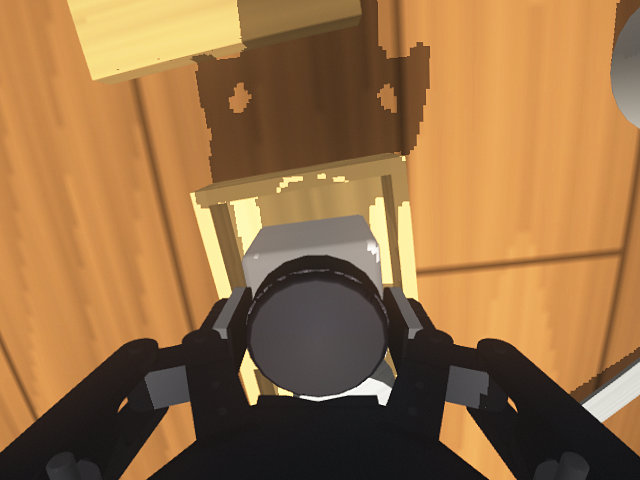

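The wrist view shows the jar inside the empty compartment with clear walls on both sides. It hasn't touched the floor yet, so I'll lower it slowly.

Call:
send_rows:
  rows:
    - [[0,0,0.1,0,0,0],[0,0,0.2,0,0,0],[0,0,0.2,0,0,0]]

```text
clock: 14.6
eef_pos: [514.7, -132.7, 139.8]
tool_rot: [3.141, 0.0, 1.471]
force: [-0.7, 1.4, 6.6]
width: 60.4
gripper_force: 69.0
```

Call:
send_rows:
  rows:
    - [[0,0,0.1,0,0,0],[0,0,0.2,0,0,0],[0,0,0.2,0,0,0]]

```text
clock: 14.9
eef_pos: [514.7, -132.6, 139.7]
tool_rot: [3.14, 0.001, 1.471]
force: [-5.5, 1.8, 25.3]
width: 60.2
gripper_force: 70.8
```

It's standing on the floor. I'll back off the pressing and open the gripper, then rise.

Call:
send_rows:
  rows:
    - [[0,0,-0.1,0,0,0],[0,0,-0.2,0,0,0],[0,0,-0.2,0,0,0]]

```text
clock: 15.2
eef_pos: [514.7, -132.7, 139.8]
tool_rot: [3.14, 0.0, 1.471]
force: [-2.7, 0.8, 11.2]
width: 60.3
gripper_force: 69.4
```

Call:
send_rows:
  rows:
    - [[0,0,0,0,0,0],[0,0,0,0,0,0],[0,0,0,0,0,0],[0,0,0,0,0,0],[0,0,0,0,0,0],[0,0,0,0,0,0]]
  grip: 0

```text
clock: 15.8
eef_pos: [514.5, -132.8, 138.4]
tool_rot: [-3.142, -0.0, 1.471]
force: [0.4, 0.6, 0.4]
width: 85.4
gripper_force: 0.0
```

Call:
send_rows:
  rows:
    - [[0,0,-0.5,0,0,0],[0,0,-1.5,0,0,0],[0,0,-3,0,0,0],[0,0,-5,0,0,0],[0,0,-7.5,0,0,0],[0,0,-10,0,0,0],[0,0,-12,0,0,0],[0,0,-12,0,0,0]]

```text
clock: 16.6
eef_pos: [516.0, -133.0, 262.0]
tool_rot: [3.135, 0.001, 1.471]
force: [1.2, 0.4, -0.1]
width: 85.4
gripper_force: 0.0
```

```bash
python3 - <<'E'
from h import *
s=ctrl.read_state();print(s['clock'],s['eef_pos'],s['force'],s['width'])
d=ctrl.get_image("wrist");T=wristT(d,s);im=d["pixels"]
m=((im.max(2)<90)&(np.ptp(im,2)<20) if False else (im.max(2)<95)&((im.max(2).astype(int)-im.min(2))<25)).astype(np.uint8);m[300:]=0
n,l,st,c=cv2.connectedComponentsWithStats(m)
for k in range(1,n):
    if st[k][4]>800: print(st[k],c[k],onz(d,[c[k]],88,T))
E
```

```text
16.6 [ 516.00937367 -132.98730542  262.02780903] [ 1.23912219  0.37671858 -0.11828971] 85.40458123399712
[ 501   12  107   81 3550] [546.33521127  59.64732394] [[683.82703178 -22.17179739  88.        ]]
[ 580   56   60   71 3501] [611.45072836  90.60582691] [[734.07780114 -45.24517368  88.        ]]
[ 275  203   91   97 5565] [315.8787062  247.43791554] [[ 514.2337028  -140.05536335   88.        ]]
```

Call:
send_rows:
  rows:
    - [[0,0,0,0,0,0],[0,0,0,0,0,0],[0,0,0,0,0,0]]

```text
clock: 16.95
eef_pos: [514.0, -132.6, 257.7]
tool_rot: [-3.14, -0.0, 1.471]
force: [-0.2, 0.1, -0.5]
width: 85.3
gripper_force: 0.0
```

```bash
python3 -c "
from cell import ctrl
print(ctrl.finish_job())"
```

```text
the job is handed in; nothing more can be done
None
```

I handed the job in at about 17 s: the cap dropped into the thread, was screwed down to about 1.1 N m, and the jar now stands released in the caddy's empty compartment; hand-in returned no verdict, so a pass is not confirmed.

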